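# Switch off the bench dryer, load washed finds and restart it

## Task

The bench dryer is still running from the last batch: turn the selector on its front deck to off, then raise the lid until its folding side stay locks straight and holds the lid up by itself, and lay every washed find that is out (three or four) flat on the rack, none on top of another. When all are in, break the stay's knee by pressing its black knob down, bring the lid right down without slamming it, and only then turn the selector to the two-dot mark. Leave the petri dish, the vial and the wash bottle where they stand.

Things in the scene. Friction and masses are not known exactly. Their poses are not given: they have to be found in the camera images.
- dryer: Fixed bench dryer, grey steel. Origin at counter level under its chamber's middle; x points to its back, y to its left as seen from its front, z up. Chamber outside: x -90 to +85 mm, y -100 to +100 mm, rim at z 95 mm. In front a lower control deck, x -167 to -90 mm, top at z 62 mm. Inside, a wire rack; behind the rack (x over 45 mm) a closed blower housing as high as the rim.
- rack (a point): Middle of the rack's upper face, dryer axes (x -20 mm, z 60 mm in the dryer's frame). The rack is flat, 128 mm in x (from -64 to +64 mm) by 188 mm in y, bounded by walls that rise 35 mm above it.
- lid_hinge (a point): Middle of the lid's hinge line, along the dryer's y axis at the back of the rim (dryer x +85 mm, z 95 mm). Axes of the dryer.
- lid (a joint): Lid angle, rad: 0 closed, about 1.32 held by the locked stay (its limit; it then leans 0.25 rad forward of vertical). A plate 183 mm deep, 200 wide, 10 thick with a clear pane, hinged at the back. 0.6 kg, about 5 N to lift at the handle, more when fast; if the stay is not locked it sinks shut in about 4 s by its own weight, slowed by a damper.
- lid_handle (a point): Centre of the lid's round steel bar handle, 10 mm thick, straight for 92 mm along the dryer's y axis, on two end posts, 27 mm of free space under the bar. Seen from the hinge line it lies 140 mm forward (-x) and 43 mm up when closed and turns with the lid about that line; fully up it is about 7 mm behind the hinge line and 146 mm above it.
- knee (a joint): Knee of the folding stay, rad: 0 folded (lid closed), 2.67 straight, 2.77 locked: just past straight on its stop, where a light spring takes it once the lid is fully up. Two 92 mm steel links outside the dryer's left side; the lower pivots at dryer x -55, z 60 mm, the upper on the lid's edge. Pressed 35 to 50 mm down from locked (about 3 N) it folds on and the lid sinks; less, it springs back.
- knee_knob (a point): Middle of the black knob on the knee: a round pin 14 mm thick, 34 mm long along the dryer's y axis, from 118 to 152 mm left of the dryer's middle. Locked: about z 136 mm, dryer x -3 mm; folded: z 25 mm, x 31 mm. As the stay folds it goes down and back on an arc of 92 mm radius about the lower pivot.
- selector (a joint): Selector knob, rad, growing clockwise seen from above; four click positions: 0 off (ring mark), 0.55 one dot, 1.10 two dots, 1.65 three dots. Up to 0.15 N m turns it out of a click; let go, it falls into the nearest. Starts at one dot or two dots.
- selector_grip (a point): On the selector's upright axis at the height to grip (z 85 mm, 10 mm below its top, 23 mm above the deck). The grip is an upright bar 40 mm long, 12 mm thick. Seen from above it lies 0.825 rad anticlockwise from the dryer's x axis at off and turns clockwise from there; its white line points at the mark. Axes turn with the knob; at off they are the dryer's.
- rim_c (a point): Centre of the red-brown pottery rim sherd, 35 x 53 x 9 mm (x, y, z of its own axes). Absent in some starts (None). About 35 g.
- grey_c (a point): Centre of the grey pottery sherd, 40 x 45 x 10 mm (x, y, z). Absent in some starts. About 30 g.
- glazed_c (a point): Centre of the white sherd with blue glaze, 28 x 36 x 7 mm (x, y, z). Absent in some starts. About 20 g.
- lump_c (a point): Centre of the brown stony concretion, a lump 38 x 41 x 23 mm (x, y, z). Absent in some starts. About 90 g.
- petri: Clear petri dish with fragments, 66 mm across, 13 mm high; origin under its middle. Bystander.
- vial: Glass sample vial with a red screw cap, 29 mm across, 72 mm high; origin under its middle. Bystander.
- washer: White wash bottle with a bent spout, 193 mm high, 65 mm across; origin under its middle. Bystander.

How it is judged:
On the way, in this order (a step that is already met when the one before it is completed fails the run):
1. the selector is turned to off while the lid is closed (value of joint selector between -0.15 and 0.15 rad and value of joint lid below 0.03 rad), for 0.2 s.
2. the lid is up and held by the locked stay alone (value of joint knee above 2.71 rad and value of joint lid above 1.28 rad and contact force between the fingers and anything else below 0.3 N), for 0.3 s.
3. every find that is out lies flat on the rack, the stay still locked (all of step 2 and x of rim_c in the frame of rack between -0.066 and 0.066 m and y of rim_c in the frame of rack between -0.095 and 0.095 m and z of rim_c in the frame of rack between 0 and 0.01 m and x of grey_c in the frame of rack between -0.066 and 0.066 m and y of grey_c in the frame of rack between -0.095 and 0.095 m and z of grey_c in the frame of rack between 0 and 0.01 m and x of glazed_c in the frame of rack between -0.066 and 0.066 m and y of glazed_c in the frame of rack between -0.095 and 0.095 m and z of glazed_c in the frame of rack between 0 and 0.01 m and x of lump_c in the frame of rack between -0.066 and 0.066 m and y of lump_c in the frame of rack between -0.095 and 0.095 m and z of lump_c in the frame of rack between 0 and 0.026 m), for 0.2 s.
4. the lid is fully closed again, the selector not yet at two dots (value of joint lid below 0.03 rad and not (value of joint selector between 0.95 and 1.25 rad)), for 0.2 s.
5. the selector clicks into the two-dot position with the lid closed (value of joint selector between 0.95 and 1.25 rad and value of joint lid below 0.03 rad), for 0.2 s.
At the end, for the whole second after the job is handed in: Every find that is out lies flat on the rack (its centre within the rack's 132 x 190 mm area, at most 10 mm above the rack's face, 26 mm for the lump), the lid is closed to within 0.03 rad, the selector stands at two dots (0.95 to 1.25 rad), and nothing moves (all of step 5 and x of rim_c in the frame of rack between -0.066 and 0.066 m and y of rim_c in the frame of rack between -0.095 and 0.095 m and z of rim_c in the frame of rack between 0 and 0.01 m and x of grey_c in the frame of rack between -0.066 and 0.066 m and y of grey_c in the frame of rack between -0.095 and 0.095 m and z of grey_c in the frame of rack between 0 and 0.01 m and x of glazed_c in the frame of rack between -0.066 and 0.066 m and y of glazed_c in the frame of rack between -0.095 and 0.095 m and z of glazed_c in the frame of rack between 0 and 0.01 m and x of lump_c in the frame of rack between -0.066 and 0.066 m and y of lump_c in the frame of rack between -0.095 and 0.095 m and z of lump_c in the frame of rack between 0 and 0.026 m and velocity of joint each of lid, selector below 0.05 rad/s and velocity of joint selector above -0.05 rad/s); the robot touches nothing.
It fails at once if the lid is slammed (closing faster than 3 rad/s) (velocity of joint lid below -3 rad/s).
It fails at once if the petri dish, the vial or the wash bottle is shifted by more than 25 mm (distance of any of petri, vial, washer from where it was at the start of the episode above 0.025 m).
Of rim, grey, glazed, lump only 3 to 4 are there at a start; the rules pass over those that are not, and their reading is None.
At some moment in a run one of rim, grey, glazed, lump may be knocked a few centimetres aside while the robot is not near it.
Once in a run the grip may slacken for a moment while it holds something.
It also fails if it takes over 200 s, if anything falls off the work surface, if the arm or the gripper's body presses on something with over 40 N, if the wrist force passes 120 N, or if a joint passes its speed limit or range.

## Robot

A 7-joint arm with a two-finger parallel gripper is mounted at the origin on a cart in front of the work surface, level with it; the furniture and walls round the work are solid. World frame = base frame: x ahead of the robot, y to its left, z up, the work surface at z = 0. Lengths are in m, angles in rad, forces in N, time in s.
With the tool pointing down it reaches from about 0.35 to 0.9 m from the base axis. Payload 19.9 kg.
Tool frame: the origin (TCP) lies midway between the tips of the shut fingers; the grasp point (between the pads) lies grasp_offset behind it (grasp_offset is the distance from the TCP to the grasp point, in m); z points along the fingers, x is the direction in which the jaws open and shut, and the axes are right-handed (so a half turn about z gives the same grasp; the last joint's range is limited). The gripper opens to 85 mm and grips with 20 to 120 N. Pads are 22 mm wide; open, the fingers measure 114 mm over their backs; the gripper's body (76 mm by 85 mm) begins 54 mm behind the grasp point. The pads swing forward as they close: fully open they stand 13 mm farther back than shut.
Start: joints at [-1.216, 0.417, -0.01, 1.614, 0.005, 1.111, -0.053], TCP at [0.241, 0.577, 0.231] pointing down, gripper open.
Joint ranges: [-2.81, 2.81], [-0.39, 2.02], [-1.27, 1.25], [0.06, 2.57], [-1.19, 4.33], [0.19, 2], [-2.82, 2.82]. Speed limits (rad/s): [1.89, 1.89, 2.39, 2.39, 3.01, 3.01, 3.01].

## Interface

Orientations are given as a 3x3 rotation matrix whose columns are the frame's x, y, z axes.
In Python, from cell import sense, read_camera, sign_off, boxes_of, silhouettes, grasp_offset gives the robot as it stands.
- The arm moves only by the tool jog_arm, never from a script. Its argument "plan" is a list of rows, each a list of 3 entries, a list of its own where there are three numbers: the shift along the tool's x, y, z in m, then the turn, a rotation vector about the tool's x, y, z in rad, then the closure, from 0 (fully open) to 1 (shut). In form: [[[tx, ty, tz], [ax, ay, az], fingers], ...]. A call has 1 to 20 rows; each row is the pose to reach, as a shift and turn from the pose commanded when the call began, along the tool's axes at that moment; what a row does not reach only later rows make up. A row lasts 1/8 s, in which the tool goes at most 62.5 mm and 10.7 degrees, less where a joint would pass 70% of its speed; a pose out of reach is approached as far as the arm can. A call with a gripper value outside its range is refused whole. The fingers move at their own pace and stop on an object; the grip force is fixed at half the most. Time passes only in rows, so rows that repeat a pose let the fingers close. It gives the time, the measured TCP pose, the force and the opening at its end, in the units of the state.
- sense(): the state, without advancing time (a new reading comes with each control period).
- read_camera(name): name is "side" or "top" or "wrist"; returns a dict with "color" (400x640x3 uint8, red, green, blue), "depth" (400x640 float32, m along the optical axis (not along the pixel's ray), 0 where there is no reading), "K" (3x3 intrinsics, pixels), "pose" (4x4, takes a point from camera to world coordinates). Camera axes: x right, y up, looking along -z (the intrinsics and any distortion apply to the point x, -y, -z); pixel columns grow to the right and rows downward; lengths in m; the calibration is good to about 2 mm. A picture is of the moment at which its call begins.
- sign_off(): hands the job in, once; it reports no verdict.
Trained networks look in a picture, given as the dict that the camera call returned (one of the last four; its "shot" number tells which), for a name from the list of things; names that differ only in an ending like _2 or _b are one class to them, and where a whole thing is asked for, a point or a joint stands for the part that bears it (a point fixed in the world has none). Each returns a list of dicts, best first, with "conf" (0 to 1); they miss things now and then, are a little off and sometimes report something else, mostly with a low value. They report only what shows in the picture. A call takes as long as a camera call.
- boxes_of(name, picture): "box" ([left, top, right, bottom] in pixels, round what is visible of it).
- silhouettes(name, picture): "region" (400x640 bool, what is visible of it) and "box" ([left, top, right, bottom] in pixels, round what is visible of it).
The state is a dict: "time": time; "joint_positions": joint angles; "joint_velocities": joint speeds; "joint_torque": joint torques, N m; "tool_pos": TCP position; "ee_rot": TCP orientation; "contact_force": force on the tool from outside, world axes, zero at the start; "torque": the same for the moment, N m; "opening": opening from 0.0 (shut) to 1.0 (fully open).
Only numpy, scipy, OpenCV 4.12 (cv2) and the standard library are available. Lean on these libraries where they do the work, as an engineer would, in place of code of your own. Each camera call takes 0.05 s, during which the arm holds its last target. There are 200 camera calls.

## Working session

There is one attempt and no reset: what is moved stays moved. The work goes in short steps, Python scripts to look and compute and a tool call to move; the robot and the scene stay as the last step left them, time stands still between calls to the robot, and variables do not carry over. Pictures are saved under pics/ and viewed, on a budget of 14 in all, crops included, one or two more only if the job needs it, and the job is handed in when it is done.

Besides the shell and the picture viewer there is one more tool, called after "Emit:" by a JSON object that holds its "fn" and its "kwargs", one argument or row to a line. jog_arm: Moves the arm, as the interface text tells. Its arguments: {"type":"object","properties":{"plan":{"type":"array"}},"required":["plan"]}

```bash
mkdir -p pics; ls
cat > h.py <<'E'
import numpy as np, cv2
from cell import *
def pts(p,mask=None):
    d=p["depth"];K=p["K"];v,u=np.nonzero((d>0)&(mask if mask is not None else True))
    z=d[v,u];c=np.c_[(u-K[0,2])/K[0,0]*z,-(v-K[1,2])/K[1,1]*z,-z,np.ones(len(z))]
    return (p["pose"]@c.T).T[:,:3]
def save(p,n): cv2.imwrite(f"pics/{n}.png",p["color"][...,::-1])
def px(p,P):
    c=np.linalg.inv(p["pose"])@np.append(P,1);K=p["K"];return K[0,0]*c[0]/-c[2]+K[0,2],K[1,1]*-c[1]/-c[2]+K[1,2]
E
python3 - <<'E'
from h import *
import numpy as np
np.set_printoptions(precision=4,suppress=True)
s=sense();print(s["time"],s["tool_pos"],s["ee_rot"],s["contact_force"],s["opening"],grasp_offset)
a=[]
for n in("top","side"):
    p=read_camera(n);a.append(p["color"]);save(p,n);print(n,p["pose"],p["K"])
    for o in["dryer","selector","lid_handle","knee_knob","rim_c","grey_c","glazed_c","lump_c","petri","vial","washer"]:
        for r in silhouettes(o,p)[:2]:
            q=pts(p,r["region"]);print(o,round(r["conf"],2),r["box"],len(q), np.median(q,0) if len(q) else"",q.min(0) if len(q) else"",q.max(0)if len(q) else"")
E
```

```text
pics
0.0 [0.2409 0.5764 0.2307] [[ 0.3856  0.9227 -0.0003]
 [ 0.9227 -0.3856 -0.0011]
 [-0.0012  0.0001 -1.    ]] [ 0.5599 -0.4947 -0.4586] 1.0041289881047566 0.0187
top [[ 0.028   0.9962 -0.083   0.5031]
 [-0.9994  0.0262 -0.0223 -0.0507]
 [-0.02    0.0836  0.9963  1.2138]
 [ 0.      0.      0.      1.    ]] [[422.1314   0.     322.5368]
 [  0.     422.1314 201.1166]
 [  0.       0.       1.    ]]
dryer 0.98 [359.2, 196.0, 470.5, 310.0] 7662 [ 0.4693 -0.2667  0.1031] [ 0.3111 -0.412  -0.0058] [ 0.6208 -0.1289  0.1478]
selector 0.6 [373.5, 268.2, 389.9, 282.4] 157 [ 0.404  -0.1868  0.0728] [ 0.3861 -0.2084  0.0649] [ 0.4203 -0.1707  0.0985]
lid_handle 0.68 [373.8, 194.0, 472.5, 290.6] 5399 [ 0.4954 -0.2855  0.1046] [ 0.3734 -0.4116 -0.0028] [ 0.6204 -0.1584  0.1478]
knee_knob 0.6 [370.7, 205.7, 387.6, 233.9] 138 [ 0.5776 -0.1861  0.0315] [ 0.5158 -0.2054 -0.0063] [ 0.6003 -0.1634  0.105 ]
grey_c 0.42 [221.7, 203.1, 234.8, 221.1] 151 [0.5675 0.2472 0.0078] [ 0.5474  0.2281 -0.0052] [0.5882 0.2661 0.0135]
glazed_c 0.24 [373.3, 192.4, 470.2, 288.8] 5395 [ 0.4953 -0.2859  0.1046] [ 0.373
[... 1762 characters left out ...]
 201.1, 297.6, 218.8] 198 [0.5637 0.0606 0.0205] [ 0.5481  0.046  -0.0037] [0.6016 0.082  0.0278]
petri 0.83 [344.9, 190.0, 369.8, 205.8] 389 [ 0.7092 -0.0596  0.0034] [ 0.6721 -0.0933 -0.0033] [ 0.7393 -0.0286  0.0154]
petri 0.58 [317.2, 225.5, 467.8, 370.9] 12423 [ 0.4439 -0.2794  0.1033] [ 0.3075 -0.4151 -0.0035] [ 0.6676 -0.1281  0.1466]
vial 0.66 [384.2, 191.1, 394.5, 212.1] 196 [ 0.7007 -0.151   0.0516] [ 0.694  -0.1619  0.0065] [ 0.7215 -0.1383  0.075 ]
vial 0.52 [281.7, 202.0, 295.3, 219.3] 182 [0.5634 0.0609 0.0209] [ 0.5481  0.046  -0.0011] [0.5857 0.0845 0.0278]
washer 0.93 [333.4, 125.5, 358.0, 182.9] 1079 [ 0.7385 -0.0059  0.0981] [ 0.7239 -0.0292  0.0015] [0.834  0.0653 0.1818]
```

View pics/top.png

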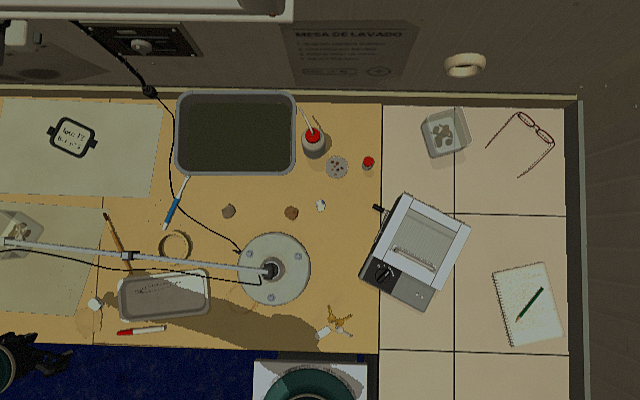

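View pics/side.png

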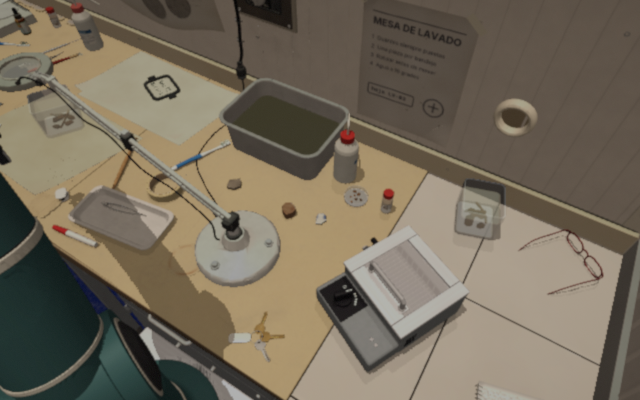

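The top view shows the lump at (291,212), the grey sherd at (228,211), a white sherd at (320,206), and the dryer at (415,252) with its knob at (378,208). The lamp's base is at (273,268) and its arm extends to the left. I see no rim sherd so far. Next I fit the dryer pose.

Run:
```python
from h import *
np.set_printoptions(precision=4,suppress=True)
for n in("top","side"):
    p=read_camera(n);q=pts(p)
    near=(np.abs(q[:,0]-.47)<.25)&(np.abs(q[:,1]+.27)<.22)
    for nm,lo,hi in(("lid",.099,.11),("deck",.055,.068)):
        m=near&(q[:,2]>lo)&(q[:,2]<hi);Q=q[m]
        # largest component in a grid
        g=np.zeros((200,200),np.uint8);ij=((Q[:,:2]-[.2,-.5])/.0025).astype(int);ok=((ij>=0)&(ij<200)).all(1);Q=Q[ok];ij=ij[ok];g[ij[:,0],ij[:,1]]=1
        g=cv2.morphologyEx(g,cv2.MORPH_CLOSE,np.ones((3,3)));N,l,st,c=cv2.connectedComponentsWithStats(g)
        k=1+np.argmax(st[1:,4]);Q=Q[l[ij[:,0],ij[:,1]]==k]
        r=cv2.minAreaRect(Q[:,:2].astype(np.float32)*1000);print(n,nm,r,len(Q),np.median(Q[:,2]))
    m=near&(q[:,2]>.135)&(q[:,2]<.16);Q=q[m]
    print("handle",cv2.minAreaRect(Q[:,:2].astype(np.float32)*1000),Q[:,2].max())
    # clusters on table: finds
    for nm,c in(("grey",(.567,.246)),("lump",(.564,.062)),("glz",(.58,-.02))):
        m=(np.hypot(q[:,0]-c[0],q[:,1]-c[1])<.045)&(q[:,2]>.0045);Q=q[m]
        if len(Q)>3:print(nm,len(Q),cv2.minAreaRect(Q[:,:2].astype(np.float32)*1000),np.percentile(Q[:,2],[50,95]))
    # lamp tall points
    m=(q[:,2]>.03)&(q[:,1]>.0)&(q[:,1]<.75)&(q[:,0]>.25)&(q[:,0]<.62);Q=q[m]
    for y in np.arange(0,.7,.05):
        R=Q[(Q[:,1]>=y)&(Q[:,1]<y+.05)]
        if len(R):print("y%.2f"%y,len(R),R.min(0),R.max(0))
    if n=="top":
        for o in("rim_c","glazed_c"):print(o,[(round(r["conf"],2),r["box"]) for r in boxes_of(o,p)])
```

```text
top lid ((499.57366943359375, -283.1806945800781), (211.09999084472656, 186.45045471191406), 63.8403434753418) 5144 0.10452319793537679
top deck ((384.6283874511719, -231.3018798828125), (199.5948028564453, 79.04313659667969), 63.52108383178711) 1840 0.06201796607670296
handle ((450.01092529296875, -263.4918518066406), (110.92800903320312, 9.965867042541504), 63.800392150878906) 0.14772273512676715
grey 138 ((568.2105712890625, 249.6095733642578), (64.58979797363281, 37.622554779052734), 34.12796401977539) [0.0083 0.0119]
lump 139 ((562.2701416015625, 60.71253967285156), (49.3623046875, 74.97308349609375), 73.58366394042969) [0.021  0.0253]
glz 72 ((581.876220703125, -23.03235626220703), (69.44393920898438, 57.80670928955078), 43.38971710205078) [0.0063 0.0095]
y0.00 406 [0.3365 0.0107 0.03  ] [0.4824 0.05   0.0465]
y0.05 1160 [0.3104 0.0501 0.03  ] [0.5033 0.1    0.1381]
y0.10 1106 [0.3123 0.1    0.0301] [0.5057 0.15   0.1469]
y0.15 753 [0.3248 0.1501 0.03  ] [0.4989 0.1996 0.1546]
y0.20 160 [0.385  0.2001 0.0301] [0.4362 0.2499 0.16  ]
y0.25 144 [0.3912 0.2501 0.1301] [0.4344 0.299
[... 1458 characters left out ...]
3  ] [0.5042 0.1    0.1387]
y0.10 1309 [0.3118 0.1    0.03  ] [0.5073 0.15   0.1472]
y0.15 778 [0.3242 0.1501 0.03  ] [0.4938 0.1999 0.1546]
y0.20 220 [0.3858 0.2001 0.0302] [0.4292 0.2499 0.1611]
y0.25 202 [0.391  0.2501 0.1274] [0.4348 0.2999 0.1669]
y0.30 180 [0.399  0.3    0.1349] [0.4393 0.3497 0.1755]
y0.35 196 [0.4062 0.3501 0.0302] [0.4462 0.3999 0.1818]
y0.40 348 [0.4083 0.4001 0.1471] [0.4578 0.4498 0.2128]
y0.45 143 [0.4096 0.4503 0.1488] [0.4532 0.4999 0.217 ]
y0.50 157 [0.4174 0.5003 0.1599] [0.4586 0.5493 0.2115]
y0.55 153 [0.425  0.5505 0.1709] [0.4634 0.5996 0.2091]
y0.60 168 [0.2628 0.6002 0.1765] [0.4697 0.6494 0.2556]
y0.65 167 [0.4454 0.6502 0.1845] [0.4747 0.6995 0.2243]
```

Emit:
{"fn": "jog_arm", "kwargs": {
  "plan": [
    [[0,0,-0.08],[0,0,0],0],
    [[0,0,-0.1],[0,0,0.2],0],
    [[-0.28,0.31,-0.1],[0,0,1.3],0],
    [[-0.28,0.31,-0.1],[0,0,1.3],0],
    [[-0.28,0.31,-0.1],[0,0,1.3],0],
    [[-0.28,0.31,-0.1],[0,0,1.3],0],
    [[-0.28,0.31,-0.1],[0,0,1.3],0],
    [[-0.28,0.31,-0.1],[0,0,1.3],0],
    [[-0.28,0.31,-0.1],[0,0,1.3],0],
    [[-0.645,0.44,-0.05],[0,0,2.93],0.5],
    [[-0.645,0.44,-0.05],[0,0,2.93],0.5],
    [[-0.645,0.44,-0.05],[0,0,2.93],0.5],
    [[-0.645,0.44,-0.05],[0,0,2.93],0.5],
    [[-0.645,0.44,-0.05],[0,0,2.93],0.5],
    [[-0.645,0.44,-0.05],[0,0,2.93],0.5],
    [[-0.645,0.44,-0.05],[0,0,2.93],0.5],
    [[-0.645,0.44,-0.05],[0,0,2.93],0.5],
    [[-0.645,0.44,-0.05],[0,0,2.93],0.5],
    [[-0.645,0.44,-0.05],[0,0,2.93],0.5],
    [[-0.645,0.44,-0.05],[0,0,2.93],0.5]
  ]
}}

```text
time: 3.9
tool_pos: [0.3983, -0.1881, 0.2814]
ee_rot: [[-0.18, -0.984, 0.0], [-0.984, 0.18, -0.0], [-0.0, -0.0, -1.0]]
contact_force: [-0.8, -0.2, 0.5]
opening: 0.5
```

```bash
cat >> h.py <<'E'
def rel(P,yaw=None):
    "tool shift and turn to world TCP P and jaw-axis angle yaw (tool down)"
    s=sense();R=np.array(s["ee_rot"]);d=R.T@(np.array(P)-s["tool_pos"]);y=np.arctan2(R[1,0],R[0,0])
    print("shift",d.round(4),"turn z", None if yaw is None else round(-(yaw-y),3),"yaw now",round(y,3),"t",s["time"])
DO=np.array([.500,-.288,0]);DY=-.459
def dry(x,y,z): c,s=np.cos(DY),np.sin(DY);return DO+[c*x-s*y,s*x+c*y,z]
def indry(q): c,s=np.cos(DY),np.sin(DY);d=q-DO;return np.c_[c*d[:,0]+s*d[:,1],-s*d[:,0]+c*d[:,1],d[:,2]]
E
python3 - <<'E'
from h import *
np.set_printoptions(precision=4,suppress=True)
p=read_camera("wrist");save(p,"w1");print(p["pose"],p["K"][0,0])
for n in("top","side","wrist"):
    p=read_camera(n) if n!="wrist" else p
    q=indry(pts(p));m=(q[:,0]>-.167)&(q[:,0]<-.1)&(abs(q[:,1])<.1)&(q[:,2]>.085)&(q[:,2]<.103)
    if m.sum()>5:
        r=cv2.minAreaRect(q[m,:2].astype(np.float32)*1000);print(n,m.sum(),q[m].mean(0),np.percentile(q[m,2],95),r)
E
```

```text
[[-0.18    0.9342  0.308   0.4781]
 [-0.9837 -0.1709 -0.0566 -0.2025]
 [-0.0002 -0.3132  0.9497  0.4229]
 [ 0.      0.      0.      1.    ]] 328.9405714733581
top 61 [-0.1283  0.0441  0.094 ] 0.09757491297445542 ((-129.52304077148438, 43.7316780090332), (12.07095718383789, 35.06825637817383), 74.0687484741211)
side 129 [-0.1321  0.0424  0.0936] 0.0972904190080767 ((-131.7284393310547, 43.293155670166016), (14.107067108154297, 39.1798210144043), 77.16283416748047)
wrist 129 [-0.1321  0.0424  0.0936] 0.0972904190080767 ((-131.7284393310547, 43.293155670166016), (14.107067108154297, 39.1798210144043), 77.16283416748047)
```

View pics/w1.png

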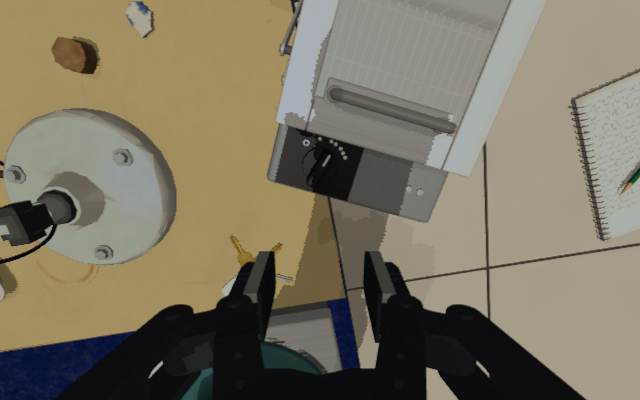

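Emit:
{"fn": "jog_arm", "kwargs": {
  "plan": [
    [[0.002,-0.005,0.06],[0,0,0.2],0.55],
    [[0.002,-0.005,0.12],[0,0,0.38],0.55],
    [[0.002,-0.005,0.15],[0,0,0.553],0.55],
    [[0.002,-0.005,0.15],[0,0,0.553],0.55],
    [[0.002,-0.005,0.17],[0,0,0.553],0.55],
    [[0.002,-0.005,0.19],[0,0,0.553],0.55],
    [[0.002,-0.005,0.211],[0,0,0.553],0.55],
    [[0.002,-0.005,0.211],[0,0,0.553],0.55],
    [[0.002,-0.005,0.211],[0,0,0.553],0.75],
    [[0.002,-0.005,0.211],[0,0,0.553],0.9],
    [[0.002,-0.005,0.211],[0,0,0.553],1],
    [[0.002,-0.005,0.211],[0,0,0.553],1],
    [[0.002,-0.005,0.211],[0,0,0.553],1],
    [[0.002,-0.005,0.211],[0,0,0.553],1]
  ]
}}

```text
time: 5.8
tool_pos: [0.404, -0.1908, 0.0717]
ee_rot: [[-0.671, -0.741, 0.002], [-0.741, 0.671, 0.001], [-0.002, -0.001, -1.0]]
contact_force: [-1.1, 4.4, 17.3]
opening: 0.128
```

Emit:
{"fn": "jog_arm", "kwargs": {
  "plan": [
    [[0,0,-0.002],[0,0,-0.1],1],
    [[0,0,-0.002],[0,0,-0.25],1],
    [[0,0,-0.002],[0,0,-0.4],1],
    [[0,0,-0.002],[0,0,-0.55],1],
    [[0,0,-0.002],[0,0,-0.7],1],
    [[0,0,-0.002],[0,0,-0.85],1],
    [[0,0,-0.002],[0,0,-1.0],1],
    [[0,0,-0.002],[0,0,-1.12],1],
    [[0,0,-0.002],[0,0,-1.12],1],
    [[0,0,-0.002],[0,0,-1.1],0.75],
    [[0,0,-0.002],[0,0,-1.1],0.72],
    [[0,0,-0.002],[0,0,-1.1],0.72],
    [[0,0,-0.03],[0,0,-1.1],0.72],
    [[0,0,-0.08],[0,0,-1.1],0.72],
    [[0,0,-0.13],[0,0,-1.1],0.72],
    [[0,0,-0.18],[0,0,-1.1],0.4],
    [[0,0,-0.18],[0,0,-1.1],0.4]
  ]
}}

```text
time: 7.92
tool_pos: [0.4041, -0.1917, 0.2536]
ee_rot: [[0.355, -0.935, 0.006], [-0.935, -0.355, -0.001], [0.003, -0.005, -1.0]]
contact_force: [-0.6, -0.4, -0.9]
opening: 0.598
```

Run:
```python
from h import *
np.set_printoptions(precision=4,suppress=True)
for n in("side","top"):
    p=read_camera(n)
    q=indry(pts(p));m=(q[:,0]>-.167)&(q[:,0]<-.1)&(abs(q[:,1]-.043)<.03)&(q[:,2]>.085)&(q[:,2]<.103)
    if m.sum()>5:
        r=cv2.minAreaRect(q[m,:2].astype(np.float32)*1000);print(n,m.sum(),r)
rel(dry(-.055,0,.121),-.459)
a=np.linspace(0,1.33,17);r=.1465;f=.298
print(np.c_[a,(-r*np.cos(f+a)+r*np.cos(f)),-(r*np.sin(f+a)-r*np.sin(f))].round(3))
```

```text
side 110 ((-131.2200164794922, 43.62864685058594), (40.643226623535156, 11.945747375488281), 47.99244689941406)
top 57 ((-130.55401611328125, 46.263877868652344), (34.67885971069336, 11.544017791748047), 45.018310546875)
shift [ 0.0849 -0.0188  0.1296] turn z -0.749 yaw now -1.208 t 8.025
[[ 0.     0.    -0.   ]
 [ 0.083  0.004 -0.011]
 [ 0.166  0.009 -0.023]
 [ 0.249  0.015 -0.033]
 [ 0.332  0.022 -0.043]
 [ 0.416  0.029 -0.053]
 [ 0.499  0.038 -0.062]
 [ 0.582  0.047 -0.07 ]
 [ 0.665  0.056 -0.077]
 [ 0.748  0.067 -0.084]
 [ 0.831  0.077 -0.089]
 [ 0.914  0.089 -0.094]
 [ 0.998  0.1   -0.098]
 [ 1.081  0.112 -0.101]
 [ 1.164  0.124 -0.103]
 [ 1.247  0.136 -0.103]
 [ 1.33   0.148 -0.103]]
```

Emit:
{"fn": "jog_arm", "kwargs": {
  "plan": [
    [[0.085,-0.019,0.02],[0,0,-0.3],0.4],
    [[0.085,-0.019,0.04],[0,0,-0.5],0.4],
    [[0.085,-0.019,0.06],[0,0,-0.749],0.4],
    [[0.085,-0.019,0.08],[0,0,-0.749],0.4],
    [[0.085,-0.019,0.08],[0,0,-0.749],0.4],
    [[0.085,-0.019,0.1],[0,0,-0.749],0.4],
    [[0.085,-0.019,0.12],[0,0,-0.749],0.4],
    [[0.085,-0.019,0.13],[0,0,-0.749],0.4],
    [[0.085,-0.019,0.13],[0,0,-0.749],0.4],
    [[0.085,-0.019,0.13],[0,0,-0.749],0.7],
    [[0.085,-0.019,0.13],[0,0,-0.749],0.9],
    [[0.085,-0.019,0.13],[0,0,-0.749],1],
    [[0.085,-0.019,0.13],[0,0,-0.749],1],
    [[0.085,-0.019,0.13],[0,0,-0.749],1]
  ]
}}

```text
time: 9.78
tool_pos: [0.4506, -0.2636, 0.1209]
ee_rot: [[0.897, -0.443, 0.0], [-0.443, -0.897, 0.0], [-0.0, -0.0, -1.0]]
contact_force: [-4.5, 2.9, 8.9]
opening: 0.092
```

Emit:
{"fn": "jog_arm", "kwargs": {
  "plan": [
    [[0.004,0,-0.011],[0,0,0],1],
    [[0.009,0,-0.023],[0,0,0],1],
    [[0.015,0,-0.033],[0,0,0],1],
    [[0.022,0,-0.043],[0,0,0],1],
    [[0.029,0,-0.053],[0,0,0],1],
    [[0.038,0,-0.062],[0,0,0],1],
    [[0.047,0,-0.07],[0,0,0],1],
    [[0.056,0,-0.077],[0,0,0],1],
    [[0.067,0,-0.084],[0,0,0],1],
    [[0.077,0,-0.089],[0,0,0],1],
    [[0.089,0,-0.094],[0,0,0],1],
    [[0.1,0,-0.098],[0,0,0],1],
    [[0.112,0,-0.101],[0,0,0],1],
    [[0.124,0,-0.103],[0,0,0],1],
    [[0.136,0,-0.103],[0,0,0],1]
  ]
}}

```text
time: 11.65
tool_pos: [0.5739, -0.3244, 0.2257]
ee_rot: [[0.897, -0.443, 0.002], [-0.443, -0.897, -0.001], [0.003, -0.0, -1.0]]
contact_force: [-2.5, 3.4, 14.9]
opening: 0.09
```

Emit:
{"fn": "jog_arm", "kwargs": {
  "plan": [
    [[0.006,0,0],[0,0,0],1],
    [[0.012,0,0],[0,0,0],1],
    [[0.014,0,0],[0,0,0],1],
    [[0.014,0,0],[0,0,0],1],
    [[0.014,0,0],[0,0,0],1],
    [[0.014,0,0],[0,0,0],1]
  ]
}}

```text
time: 12.4
tool_pos: [0.5843, -0.3295, 0.2253]
ee_rot: [[0.897, -0.443, -0.002], [-0.443, -0.897, 0.002], [-0.002, -0.001, -1.0]]
contact_force: [-20.7, 13.3, 19.0]
opening: 0.089
```

Run:
```python
from h import *
p=read_camera("side");save(p,"s2");s=sense();print(s["tool_pos"],s["contact_force"])
P=dry(-.003,.135,.136);print("knob expected px",px(p,P))
```

```text
[ 0.58423963 -0.32948757  0.22532083] [-20.16140013  12.7814627   19.02293596]
knob expected px (np.float64(368.69725062481524), np.float64(223.1247690025479))
```

View pics/s2.png

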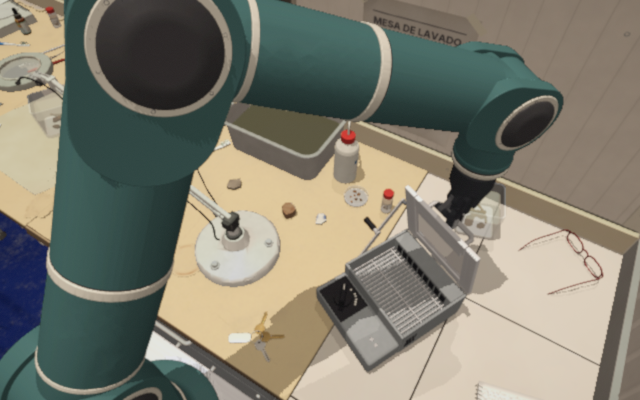

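Emit:
{"fn": "jog_arm", "kwargs": {
  "plan": [
    [[-0.003,0,0],[0,0,0],1],
    [[-0.002,0,0],[0,0,0],0.8],
    [[-0.002,0,0],[0,0,0],0.72],
    [[-0.002,0,0],[0,0,0],0.72],
    [[0,0,-0.02],[0,0,0],0.72],
    [[0,0,-0.04],[0,0,0],0.72],
    [[0,0,-0.08],[0,0,0],0.72],
    [[0,0,-0.12],[0,0,0],0.5],
    [[0,0,-0.12],[0,0,0],0],
    [[0,0,-0.12],[0,0,0],0]
  ]
}}

```text
time: 13.7
tool_pos: [0.585, -0.33, 0.3431]
ee_rot: [[0.897, -0.443, -0.0], [-0.443, -0.897, 0.0], [-0.0, -0.0, -1.0]]
contact_force: [-0.6, -0.6, -0.6]
opening: 0.897
```

Run:
```python
from h import *
np.set_printoptions(precision=4,suppress=True)
for n in("top","side"):
    p=read_camera(n)
    for o in("knee_knob","lump_c","grey_c","glazed_c","rim_c"):
        for r in silhouettes(o,p)[:2]:
            q=pts(p,r["region"]);print(n,o,round(r["conf"],2),r["box"],np.median(q,0),np.median(indry(q),0) if o=="knee_knob" else "")
    # white/colour segmentation for glazed
    q=pts(p);
for y,nm in((.06,"lump"),(.246,"grey"),(-.02,"glz")):pass
print(sense()["tool_pos"])
rel([.565,.03,.30],0)
```

```text
top knee_knob 0.6 [369.0, 200.6, 397.5, 223.5] [ 0.5556 -0.1762  0.1412] [-0.0014  0.1227  0.1412]
top lump_c 0.59 [281.8, 204.7, 298.0, 221.6] [0.5664 0.0644 0.0215] 
top grey_c 0.69 [220.0, 205.1, 235.2, 221.1] [0.5654 0.2465 0.0088] 
top glazed_c 0.4 [314.2, 201.4, 324.2, 215.1] [ 0.5919 -0.017   0.006 ] 
side knee_knob 0.71 [366.9, 199.9, 400.9, 231.5] [ 0.5604 -0.1953  0.1516] [0.0099 0.1081 0.1516]
side lump_c 0.69 [281.6, 203.2, 295.1, 219.3] [0.5637 0.0605 0.0215] 
side grey_c 0.63 [225.8, 179.0, 242.1, 191.1] [0.5665 0.2441 0.0086] 
side glazed_c 0.49 [314.6, 214.7, 325.5, 221.4] [ 0.5911 -0.0183  0.0065] 
side rim_c 0.55 [316.4, 184.7, 477.1, 368.6] [ 0.4988 -0.2867  0.0648] 
[ 0.5852 -0.3302  0.3433]
shift [-0.1777 -0.314   0.0433] turn z -0.459 yaw now -0.459 t 14.3
```

Emit:
{"fn": "jog_arm", "kwargs": {
  "plan": [
    [[-0.05,-0.06,-0.08],[0,0,-0.1],0],
    [[-0.267,-0.348,-0.08],[0,0,-0.459],0],
    [[-0.267,-0.348,-0.08],[0,0,-0.459],0],
    [[-0.267,-0.348,-0.08],[0,0,-0.459],0],
    [[-0.267,-0.348,-0.08],[0,0,-0.459],0],
    [[-0.267,-0.348,-0.08],[0,0,-0.459],0],
    [[-0.267,-0.348,-0.08],[0,0,-0.459],0],
    [[-0.267,-0.348,-0.08],[0,0,-0.459],0],
    [[-0.267,-0.348,-0.08],[0,0,-0.459],0],
    [[-0.267,-0.348,-0.08],[0,0,-0.459],0]
  ]
}}

```text
time: 15.55
tool_pos: [0.5002, 0.099, 0.4233]
ee_rot: [[1.0, -0.001, 0.0], [-0.001, -1.0, -0.0], [0.0, 0.0, -1.0]]
contact_force: [1.6, -1.1, -0.5]
opening: 0.997
```

Run:
```python
from h import *
np.set_printoptions(precision=4,suppress=True)
p=read_camera("wrist");save(p,"w2")
for o in("lump_c","grey_c","glazed_c","rim_c"):
    for r in silhouettes(o,p)[:2]:
        q=pts(p,r["region"]);q=q[q[:,2]>.004]
        if len(q)<5: print(o,"few");continue
        print(o,round(r["conf"],2),r["box"],np.median(q,0),cv2.minAreaRect(q[:,:2].astype(np.float32)*1000),q[:,2].max())
print(sense()["tool_pos"],sense()["time"])
```

```text
lump_c 0.73 [348.4, 151.0, 373.9, 171.0] [0.568  0.0682 0.0205] ((569.1142578125, 68.20791625976562), (36.89982604980469, 32.23694610595703), 60.4057502746582) 0.023095639455156913
lump_c 0.36 [252.8, 296.6, 276.3, 321.2] [ 0.4045 -0.1814  0.078 ] ((405.36773681640625, -181.74642944335938), (26.753463745117188, 37.663509368896484), 82.48530578613281) 0.09610752777417819
grey_c 0.7 [219.9, 262.6, 395.1, 383.1] [ 0.4723 -0.2308  0.0604] ((526.5853881835938, -150.6661376953125), (461.5843505859375, 262.31512451171875), 64.2796859741211) 0.49904579784038405
grey_c 0.62 [349.6, 30.1, 377.1, 57.5] [0.5696 0.2482 0.0077] ((568.66552734375, 248.43643188476562), (33.256431579589844, 37.215171813964844), 43.60135269165039) 0.010708347020847664
glazed_c 0.75 [358.9, 197.6, 382.9, 216.5] [ 0.594  -0.0153  0.005 ] ((595.0108032226562, -16.12601661682129), (32.73870849609375, 26.24228858947754), 28.385469436645508) 0.007573364650274694
[0.5002 0.0994 0.4233] 15.8
```

View pics/w2.png

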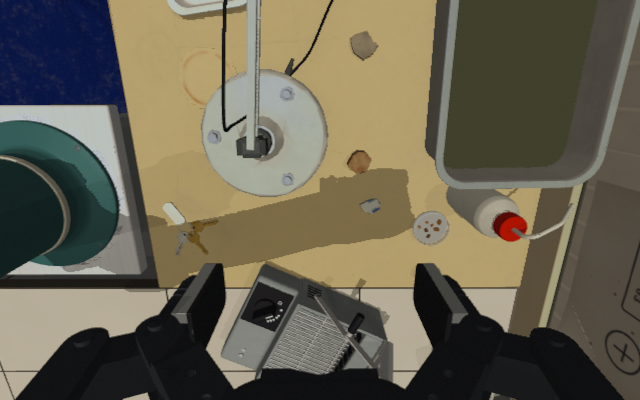

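Emit:
{"fn": "jog_arm", "kwargs": {
  "plan": [
    [[0.093,0.116,0.15],[0,0,-0.5],0],
    [[0.093,0.116,0.2],[0,0,-1.0],0],
    [[0.093,0.116,0.25],[0,0,-1.5],0],
    [[0.093,0.116,0.3],[0,0,-2.067],0.1],
    [[0.093,0.116,0.33],[0,0,-2.067],0.25],
    [[0.093,0.116,0.34],[0,0,-2.067],0.25],
    [[0.093,0.116,0.34],[0,0,-2.067],0.25],
    [[0.093,0.116,0.34],[0,0,-2.067],0.25],
    [[0.093,0.116,0.34],[0,0,-2.067],0.25],
    [[0.093,0.116,0.34],[0,0,-2.067],0.25],
    [[0.093,0.116,0.34],[0,0,-2.067],0.25],
    [[0.093,0.116,0.34],[0,0,-2.067],0.25],
    [[0.093,0.116,0.34],[0,0,-2.067],0.25],
    [[0.093,0.116,0.34],[0,0,-2.067],0.25]
  ]
}}

```text
time: 17.55
tool_pos: [0.593, -0.0159, 0.0833]
ee_rot: [[-0.474, 0.881, -0.0], [0.881, 0.474, -0.0], [-0.0, -0.0, -1.0]]
contact_force: [-0.2, 0.1, 0.2]
opening: 0.75
```

Run:
```python
from h import *
np.set_printoptions(precision=4,suppress=True)
p=read_camera("wrist");save(p,"w3")
for o in("glazed_c",):
    for r in silhouettes(o,p)[:2]:
        q=pts(p,r["region"]);q=q[q[:,2]>.003]
        if len(q)<5: print(o,"few");continue
        print(o,round(r["conf"],2),r["box"],np.median(q,0),cv2.minAreaRect(q[:,:2].astype(np.float32)*1000),q[:,2].max())
rel([.593,-.017,0],2.067)
```

```text
glazed_c 0.62 [298.3, 186.5, 337.7, 236.2] [ 0.5932 -0.0163  0.0047] ((593.6326904296875, -16.82175064086914), (33.25504684448242, 27.618547439575195), 33.078433990478516) 0.007120977359875574
glazed_c 0.35 [3.3, 0.0, 88.2, 82.7] [ 0.5663 -0.2081  0.0229] ((576.5933837890625, -213.0012664794922), (3.139010429382324, 77.4427261352539), 63.95280075073242) 0.05186164367357704
shift [-0.001  -0.0006  0.0833] turn z -0.001 yaw now 2.066 t 17.65
```

View pics/w3.png

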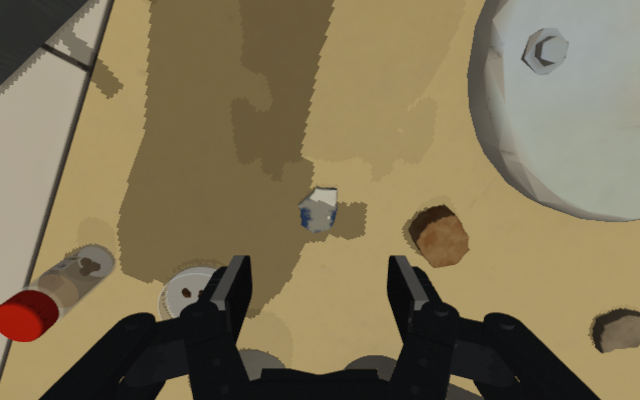

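Emit:
{"fn": "jog_arm", "kwargs": {
  "plan": [
    [[0,0,0.03],[0,0,0],0.5],
    [[0,0,0.05],[0,0,0],0.5],
    [[0,0,0.07],[0,0,0],0.5],
    [[0,0,0.08],[0,0,0],0.5],
    [[0,0,0.082],[0,0,0],0.5],
    [[0,0,0.082],[0,0,0],0.5]
  ]
}}

```text
time: 18.4
tool_pos: [0.5933, -0.0159, 0.0017]
ee_rot: [[-0.476, 0.879, 0.001], [0.879, 0.476, -0.0], [-0.0, 0.0, -1.0]]
contact_force: [0.6, -0.1, 0.9]
opening: 0.499
```

Emit:
{"fn": "jog_arm", "kwargs": {
  "plan": [
    [[0,0,0.001],[0,0,0],0.7],
    [[0,0,0.001],[0,0,0],0.9],
    [[0,0,0.001],[0,0,0],1],
    [[0,0,0.001],[0,0,0],1],
    [[0,0,0.001],[0,0,0],1],
    [[0,0,-0.03],[0,0,0],1],
    [[0,0,-0.06],[0,0,0],1]
  ]
}}

```text
time: 19.27
tool_pos: [0.5931, -0.0159, 0.0624]
ee_rot: [[-0.476, 0.879, 0.0], [0.879, 0.476, -0.0], [-0.0, 0.0, -1.0]]
contact_force: [-0.6, -0.2, -0.8]
opening: 0.284
```

Run:
```python
from h import *
s=sense();print(s["opening"],s["tool_pos"])
rel(dry(-.035,.05,.30),1.112);rel(dry(-.035,.05,.068),1.112)
```

```text
0.28432608932762865 [ 0.59306477 -0.01589142  0.06242545]
shift [-0.1376 -0.1907 -0.2376] turn z 0.955 yaw now 2.067 t 19.275
shift [-0.1375 -0.1908 -0.0056] turn z 0.955 yaw now 2.067 t 19.275
```

Emit:
{"fn": "jog_arm", "kwargs": {
  "plan": [
    [[0,0,-0.06],[0,0,0],1],
    [[0,0,-0.12],[0,0,0.1],1],
    [[-0.03,-0.04,-0.18],[0,0,0.2],1],
    [[-0.07,-0.1,-0.22],[0,0,0.4],1],
    [[-0.1,-0.15,-0.22],[0,0,0.6],1],
    [[-0.138,-0.191,-0.22],[0,0,0.8],1],
    [[-0.138,-0.191,-0.2],[0,0,0.955],1],
    [[-0.138,-0.191,-0.17],[0,0,0.955],1],
    [[-0.138,-0.191,-0.12],[0,0,0.955],1],
    [[-0.138,-0.191,-0.08],[0,0,0.955],1],
    [[-0.138,-0.191,-0.04],[0,0,0.955],1],
    [[-0.138,-0.191,-0.02],[0,0,0.955],1],
    [[-0.138,-0.191,-0.01],[0,0,0.955],1],
    [[-0.138,-0.191,-0.003],[0,0,0.955],1],
    [[-0.138,-0.191,-0.002],[0,0,0.955],1],
    [[-0.138,-0.191,-0.002],[0,0,0.955],1]
  ]
}}

```text
time: 21.28
tool_pos: [0.4911, -0.2283, 0.0639]
ee_rot: [[0.443, 0.897, 0.001], [0.897, -0.443, -0.0], [0.0, 0.001, -1.0]]
contact_force: [-0.3, 0.3, -0.6]
opening: 0.283
```

Emit:
{"fn": "jog_arm", "kwargs": {
  "plan": [
    [[0,0,0],[0,0,0],0.6],
    [[0,0,0],[0,0,0],0.5],
    [[0,0,0],[0,0,0],0.5],
    [[0,0,-0.03],[0,0,0],0.5],
    [[0,0,-0.08],[0,0,0],0.5],
    [[0,0,-0.14],[0,0,0],0.5],
    [[0,0,-0.2],[0,0,0],0.4],
    [[0.04,-0.01,-0.22],[0,0,0.2],0.2],
    [[0.1,-0.02,-0.22],[0,0,0.4],0.2],
    [[0.16,-0.03,-0.22],[0,0,0.6],0.2],
    [[0.22,-0.045,-0.2],[0,0,0.8],0.2],
    [[0.28,-0.06,-0.15],[0,0,1.0],0.2],
    [[0.299,-0.062,-0.1],[0,0,1.2],0.2],
    [[0.299,-0.062,-0.05],[0,0,1.4],0.2],
    [[0.299,-0.062,-0.026],[0,0,1.632],0.2],
    [[0.299,-0.062,-0.026],[0,0,1.632],0.2],
    [[0.299,-0.062,-0.026],[0,0,1.632],0.2],
    [[0.299,-0.062,-0.026],[0,0,1.632],0.2]
  ]
}}

```text
time: 23.52
tool_pos: [0.5679, 0.0675, 0.0898]
ee_rot: [[0.87, -0.494, 0.001], [-0.494, -0.87, 0.0], [0.001, -0.0, -1.0]]
contact_force: [-0.4, 0.4, -0.7]
opening: 0.803
```

Run:
```python
from h import *
np.set_printoptions(precision=4,suppress=True)
p=read_camera("wrist");t=read_camera("top")
for o,p in(("lump_c",p),("lump_c",t),("grey_c",t),("glazed_c",t)):
    for r in silhouettes(o,p)[:1]:
        q=pts(p,r["region"]);q=q[q[:,2]>.004]
        if len(q)<5: print(o,"few");continue
        print(o,round(r["conf"],2),r["box"],np.median(q,0),cv2.minAreaRect(q[:,:2].astype(np.float32)*1000),q[:,2].max(),np.median(indry(q),0))
rel([.568,.067,.001],-.52)
```

```text
lump_c 0.8 [292.2, 183.0, 346.4, 240.1] [0.5703 0.0694 0.0205] ((569.384033203125, 67.91541290283203), (37.06527328491211, 33.2658576965332), 60.11427307128906) 0.02374339184046767 [-0.0956  0.3515  0.0205]
lump_c 0.5 [375.9, 268.1, 393.8, 285.1] [ 0.4017 -0.1872  0.0726] ((401.9424133300781, -189.70887756347656), (37.89632034301758, 38.016239166259766), 89.76286315917969) 0.09952405400765318 [-0.132   0.046   0.0726]
grey_c 0.48 [219.6, 204.8, 232.2, 219.6] [0.5649 0.2475 0.0088] ((565.0411376953125, 246.88534545898438), (29.48503875732422, 36.73475646972656), 50.74952697753906) 0.01410823154979779 [-0.1788  0.5088  0.0088]
glazed_c 0.66 [388.7, 237.5, 402.4, 249.9] [ 0.4905 -0.2269  0.0655] ((489.9203796386719, -228.1996612548828), (23.95867347717285, 32.85432434082031), 51.29022216796875) 0.07084853272467106 [-0.0355  0.0501  0.0655]
shift [0.0003 0.0001 0.0886] turn z 0.001 yaw now -0.519 t 23.825
```

Emit:
{"fn": "jog_arm", "kwargs": {
  "plan": [
    [[0.001,0,0.03],[0,0,0],0.3],
    [[0.001,0,0.06],[0,0,0],0.3],
    [[0.001,0,0.08],[0,0,0],0.3],
    [[0.001,0,0.085],[0,0,0],0.3],
    [[0.001,0,0.085],[0,0,0],0.3],
    [[0.001,0,0.085],[0,0,0],0.6],
    [[0.001,0,0.085],[0,0,0],0.8],
    [[0.001,0,0.085],[0,0,0],1],
    [[0.001,0,0.085],[0,0,0],1],
    [[0.001,0,0.085],[0,0,0],1],
    [[0.001,0,0.05],[0,0,0],1],
    [[0.001,0,0.0],[0,0,0],1],
    [[0.001,0,-0.05],[0,0,0],1],
    [[0.001,0,-0.1],[0,0,0],1],
    [[0.001,0,-0.17],[0,0,0],1],
    [[0.001,0,-0.2],[0,0,0],1]
  ]
}}

```text
time: 25.82
tool_pos: [0.5688, 0.0668, 0.293]
ee_rot: [[0.868, -0.497, 0.003], [-0.497, -0.868, 0.001], [0.003, -0.002, -1.0]]
contact_force: [1.2, -0.1, -1.9]
opening: 0.367
```

Run:
```python
from h import *
rel(dry(-.025,-.01,.067),-.459)
```

```text
shift [0.0917 0.3541 0.2254] turn z -0.061 yaw now -0.52 t 25.825
```

Emit:
{"fn": "jog_arm", "kwargs": {
  "plan": [
    [[0.015,0.06,0],[0,0,0],1],
    [[0.03,0.12,0],[0,0,0],1],
    [[0.045,0.18,0],[0,0,0],1],
    [[0.06,0.24,0],[0,0,-0.03],1],
    [[0.075,0.3,0],[0,0,-0.06],1],
    [[0.091,0.354,0],[0,0,-0.06],1],
    [[0.091,0.354,0.01],[0,0,-0.06],1],
    [[0.091,0.354,0.05],[0,0,-0.06],1],
    [[0.091,0.354,0.1],[0,0,-0.06],1],
    [[0.091,0.354,0.15],[0,0,-0.06],1],
    [[0.091,0.354,0.19],[0,0,-0.06],1],
    [[0.091,0.354,0.21],[0,0,-0.06],1],
    [[0.091,0.354,0.22],[0,0,-0.06],1],
    [[0.091,0.354,0.225],[0,0,-0.06],1],
    [[0.091,0.354,0.225],[0,0,-0.06],1]
  ]
}}

```text
time: 27.7
tool_pos: [0.472, -0.2856, 0.0655]
ee_rot: [[0.896, -0.444, 0.001], [-0.444, -0.896, -0.0], [0.001, -0.001, -1.0]]
contact_force: [-2.6, 3.1, 5.3]
opening: 0.371
```

Emit:
{"fn": "jog_arm", "kwargs": {
  "plan": [
    [[0,0,0],[0,0,0],0.5],
    [[0,0,0],[0,0,0],0.4],
    [[0,0,0],[0,0,0],0.4],
    [[0,0,-0.03],[0,0,0],0.4],
    [[0,0,-0.08],[0,0,0],0.4],
    [[0,0,-0.14],[0,0,0],0.4],
    [[0,0,-0.2],[0,0,0],0.2],
    [[-0.02,-0.06,-0.23],[0,0,-0.1],0.1],
    [[-0.03,-0.12,-0.23],[0,0,-0.3],0.1],
    [[-0.05,-0.18,-0.23],[0,0,-0.5],0.1],
    [[-0.07,-0.24,-0.23],[0,0,-0.7],0.1],
    [[-0.09,-0.3,-0.23],[0,0,-0.9],0.1],
    [[-0.11,-0.36,-0.23],[0,0,-1.1],0.1],
    [[-0.125,-0.42,-0.2],[0,0,-1.24],0.1],
    [[-0.14,-0.48,-0.15],[0,0,-1.24],0.1],
    [[-0.152,-0.52,-0.1],[0,0,-1.24],0.1],
    [[-0.152,-0.52,-0.05],[0,0,-1.24],0.1],
    [[-0.152,-0.52,-0.025],[0,0,-1.24],0.1],
    [[-0.152,-0.52,-0.025],[0,0,-1.24],0.1]
  ]
}}

```text
time: 30.08
tool_pos: [0.5647, 0.2474, 0.0868]
ee_rot: [[0.711, 0.704, -0.004], [0.704, -0.711, -0.002], [-0.005, -0.001, -1.0]]
contact_force: [0.2, 0.5, 1.0]
opening: 0.904
```

Run:
```python
from h import *
np.set_printoptions(precision=4,suppress=True)
p=read_camera("wrist");t=read_camera("top");save(p,"w4")
for o,p in(("grey_c",p),("lump_c",t),("glazed_c",t)):
    for r in silhouettes(o,p)[:2]:
        q=pts(p,r["region"]);q=q[q[:,2]>.003]
        if len(q)<5: print(o,"few");continue
        print(o,round(r["conf"],2),r["box"],np.median(q,0),cv2.minAreaRect(q[:,:2].astype(np.float32)*1000),q[:,2].max(),np.median(indry(q),0))
rel([.567,.248,.001],.78)
```

```text
grey_c 0.68 [296.8, 179.9, 348.1, 237.3] [0.5679 0.25   0.0077] ((567.6211547851562, 249.72222900390625), (33.75530242919922, 40.1443977355957), 41.06221008300781) 0.010194082432248258 [-0.1779  0.5125  0.0077]
lump_c 0.64 [410.2, 245.2, 426.6, 261.0] [ 0.4711 -0.285   0.082 ] ((469.9587097167969, -285.2386474609375), (29.7164363861084, 32.73757553100586), 3.1587610244750977) 0.08856521966644593 [-0.0281 -0.0102  0.082 ]
glazed_c 0.6 [403.8, 193.6, 490.4, 242.6] [ 0.5635 -0.3175  0.2452] ((577.8343505859375, -323.0618591308594), (204.75387573242188, 87.31468200683594), 63.93403244018555) 0.2755313256142078 [0.0636 0.0022 0.2452]
glazed_c 0.51 [388.6, 239.4, 402.1, 248.9] [ 0.4902 -0.2265  0.0653] ((489.43768310546875, -227.47499084472656), (24.2987117767334, 31.99420166015625), 53.32833480834961) 0.07069199030952822 [-0.0363  0.0504  0.0653]
shift [-0.0004 -0.0003  0.0904] turn z -0.001 yaw now 0.779 t 30.325
```

View pics/w4.png

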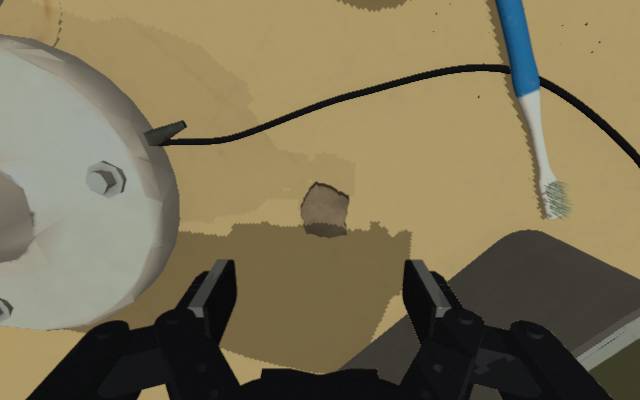

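Emit:
{"fn": "jog_arm", "kwargs": {
  "plan": [
    [[0.002,-0.001,0.03],[0,0,0],0.3],
    [[0.002,-0.001,0.06],[0,0,0],0.3],
    [[0.002,-0.001,0.08],[0,0,0],0.3],
    [[0.002,-0.001,0.088],[0,0,0],0.3],
    [[0.002,-0.001,0.089],[0,0,0],0.3],
    [[0.002,-0.001,0.089],[0,0,0],0.6],
    [[0.002,-0.001,0.089],[0,0,0],0.8],
    [[0.002,-0.001,0.089],[0,0,0],1],
    [[0.002,-0.001,0.089],[0,0,0],1],
    [[0.002,-0.001,0.089],[0,0,0],1],
    [[0.002,-0.001,0.05],[0,0,0],1],
    [[0.002,-0.001,0.0],[0,0,0],1],
    [[0.002,-0.001,-0.05],[0,0,0],1],
    [[0.002,-0.001,-0.1],[0,0,0],1],
    [[0.002,-0.001,-0.17],[0,0,0],1],
    [[0.002,-0.001,-0.21],[0,0,0],1]
  ]
}}

```text
time: 32.33
tool_pos: [0.567, 0.25, 0.3029]
ee_rot: [[0.711, 0.703, 0.003], [0.703, -0.711, 0.001], [0.003, 0.001, -1.0]]
contact_force: [-0.6, 0.2, -0.6]
opening: 0.375
```

Run:
```python
from h import *
rel(dry(-.025,-.063,.064),-.459)
```

```text
shift [-0.4943  0.332   0.2379] turn z 1.239 yaw now 0.78 t 32.325
```

Emit:
{"fn": "jog_arm", "kwargs": {
  "plan": [
    [[-0.05,0.033,0],[0,0,0.1],1],
    [[-0.1,0.066,0],[0,0,0.25],1],
    [[-0.15,0.1,0],[0,0,0.4],1],
    [[-0.2,0.133,0],[0,0,0.55],1],
    [[-0.25,0.166,0],[0,0,0.7],1],
    [[-0.3,0.2,0],[0,0,0.85],1],
    [[-0.35,0.235,0],[0,0,1.0],1],
    [[-0.4,0.268,0],[0,0,1.12],1],
    [[-0.45,0.302,0],[0,0,1.24],1],
    [[-0.494,0.332,0],[0,0,1.24],1],
    [[-0.494,0.332,0.01],[0,0,1.24],1],
    [[-0.494,0.332,0.06],[0,0,1.24],1],
    [[-0.494,0.332,0.12],[0,0,1.24],1],
    [[-0.494,0.332,0.17],[0,0,1.24],1],
    [[-0.494,0.332,0.21],[0,0,1.24],1],
    [[-0.494,0.332,0.23],[0,0,1.24],1],
    [[-0.494,0.332,0.237],[0,0,1.24],1],
    [[-0.494,0.332,0.237],[0,0,1.24],1]
  ]
}}

```text
time: 34.58
tool_pos: [0.4496, -0.3332, 0.0629]
ee_rot: [[0.896, -0.444, 0.001], [-0.444, -0.896, -0.0], [0.001, -0.0, -1.0]]
contact_force: [-0.3, -0.1, -1.0]
opening: 0.373
```

Emit:
{"fn": "jog_arm", "kwargs": {
  "plan": [
    [[0,0,0],[0,0,0],0.5],
    [[0,0,0],[0,0,0],0.4],
    [[0,0,0],[0,0,0],0.4],
    [[0,0,-0.03],[0,0,0],0.4],
    [[0,0,-0.08],[0,0,0],0.4],
    [[0,0,-0.14],[0,0,0],0.4],
    [[0,0,-0.2],[0,0,0],0.4],
    [[-0.06,-0.04,-0.24],[0,0,0],0.4],
    [[-0.06,-0.04,-0.24],[0,0,0],0.4]
  ]
}}

```text
time: 35.7
tool_pos: [0.4127, -0.2696, 0.3043]
ee_rot: [[0.897, -0.443, 0.003], [-0.443, -0.897, -0.0], [0.003, -0.001, -1.0]]
contact_force: [1.2, -0.0, -0.0]
opening: 0.6
```

Run:
```python
from h import *
np.set_printoptions(precision=4,suppress=True)
p=read_camera("wrist");t=read_camera("top");save(p,"w5")
for o in("grey_c","lump_c","glazed_c","rim_c"):
  for P in(p,t):
    for r in silhouettes(o,P)[:1]:
        q=pts(P,r["region"]);q=q[q[:,2]>.003]
        if len(q)<5: print(o,"few");continue
        print(o,round(r["conf"],2),r["box"],np.percentile(q[:,2],95),np.median(indry(q),0))
s=sense();print(s["tool_pos"],s["time"],s["contact_force"])
```

```text
grey_c 0.83 [350.7, 180.5, 384.5, 212.7] 0.06898025112733588 [-0.0241 -0.0623  0.0676]
grey_c 0.43 [426.3, 256.3, 445.5, 268.9] 0.07249563844223578 [-0.026  -0.0651  0.0684]
lump_c 0.85 [357.2, 138.4, 388.9, 171.3] 0.08185244193785617 [-0.0276 -0.0087  0.0806]
lump_c 0.59 [409.5, 244.7, 424.9, 259.7] 0.08430744782548423 [-0.0275 -0.011   0.0813]
glazed_c 0.98 [351.1, 86.9, 380.0, 113.0] 0.06621670502785537 [-0.0341  0.0517  0.0647]
glazed_c 0.52 [390.6, 238.2, 402.2, 247.4] 0.06956922994970405 [-0.0356  0.0501  0.0656]
rim_c 0.24 [262.0, 84.4, 297.7, 123.0] 0.09448616225701931 [-0.1288  0.0455  0.0699]
[ 0.4131 -0.2714  0.3018] 36.2 [-0.0545 -0.4882 -0.1646]
```

View pics/w5.png

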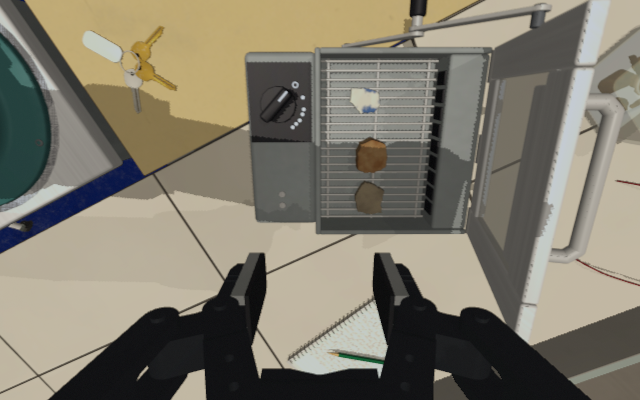

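The wrist view shows all three finds lying flat and apart: glazed at (365,100), lump at (371,155) and grey at (369,198). The selector points at the ring mark, (295,86). One more look at the bench for a rim sherd that the arm may have hidden at the start.

Run:
```python
from h import *
t=read_camera("top");c=t["color"][80:400,:400,::-1];cv2.imwrite("pics/t6.png",cv2.resize(c,None,fx=1.8,fy=1.8,interpolation=cv2.INTER_CUBIC))
rel(dry(0.0,.135,.20),-.459)
```

```text
shift [ 0.0851 -0.1587  0.1018] turn z -0.002 yaw now -0.461 t 36.25
```

View pics/t6.png

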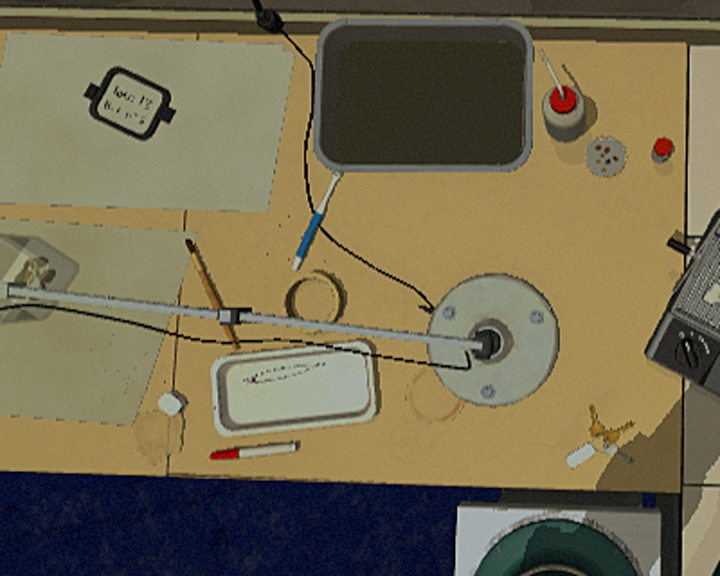

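Emit:
{"fn": "jog_arm", "kwargs": {
  "plan": [
    [[0.03,-0.06,0],[0,0,0],1],
    [[0.06,-0.12,0],[-0.1,0,0],1],
    [[0.082,-0.156,0],[-0.25,0,0],1],
    [[0.082,-0.156,0.03],[-0.35,0,0],1],
    [[0.082,-0.156,0.06],[-0.35,0,0],1],
    [[0.082,-0.156,0.1],[-0.35,0,0],1],
    [[0.082,-0.156,0.127],[-0.35,0,0],1],
    [[0.082,-0.156,0.127],[-0.35,0,0],1],
    [[0.082,-0.156,0.127],[-0.35,0,0],1]
  ]
}}

```text
time: 37.38
tool_pos: [0.5564, -0.1679, 0.1764]
ee_rot: [[0.896, -0.418, -0.151], [-0.444, -0.842, -0.308], [0.001, 0.343, -0.939]]
contact_force: [0.0, 0.3, 0.6]
opening: -0.0
```

Run:
```python
from h import *
np.set_printoptions(precision=4,suppress=True)
s=sense();print(indry(np.array([s["tool_pos"]])),s["ee_rot"],s["contact_force"])
p=read_camera("wrist");save(p,"w7")
R=np.array(s["ee_rot"])
for z in(136,126,116,106,96,86,80):
    sn=(z-60)/92;x=(-55+92*np.sqrt(1-sn*sn))/1000
    print(z,(R.T@(dry(x,.132,z/1000+.010)-s["tool_pos"])).round(3))
```

```text
[[-0.0026  0.1327  0.1764]] [[ 0.896  -0.4176 -0.1514]
 [-0.4441 -0.8415 -0.3075]
 [ 0.001   0.3428 -0.9394]] [0.0366 0.3052 0.6392]
136 [-0.001 -0.01   0.029]
126 [ 0.012 -0.013  0.038]
116 [ 0.021 -0.017  0.048]
106 [ 0.027 -0.02   0.057]
96 [ 0.032 -0.024  0.066]
86 [ 0.036 -0.027  0.076]
80 [ 0.037 -0.029  0.081]
```

View pics/w7.png

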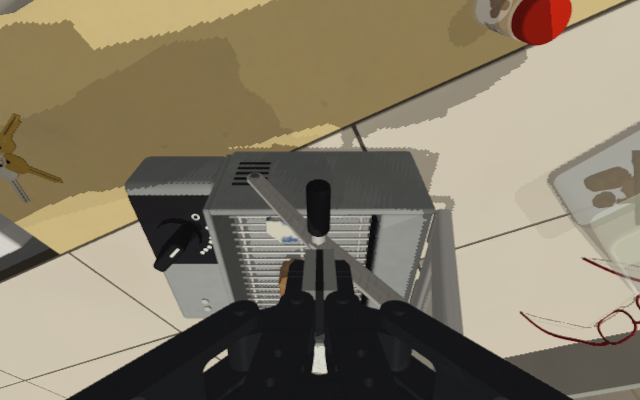

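Emit:
{"fn": "jog_arm", "kwargs": {
  "plan": [
    [[-0.001,-0.01,0.026],[0,0,0],1],
    [[0.004,-0.011,0.033],[0,0,0],1],
    [[0.012,-0.013,0.04],[0,0,0],1],
    [[0.021,-0.017,0.049],[0,0,0],1],
    [[0.027,-0.02,0.058],[0,0,0],1],
    [[0.032,-0.024,0.067],[0,0,0],1],
    [[0.036,-0.027,0.077],[0,0,0],1]
  ]
}}

```text
time: 38.3
tool_pos: [0.5876, -0.1849, 0.0935]
ee_rot: [[0.896, -0.417, -0.154], [-0.445, -0.841, -0.307], [-0.001, 0.344, -0.939]]
contact_force: [-7.0, 5.0, 12.3]
opening: 0.0
```

Emit:
{"fn": "jog_arm", "kwargs": {
  "plan": [
    [[0,0,0],[0,0,0],1],
    [[0,0,0],[0,0,0],1],
    [[0,0,0],[0,0,0],1]
  ]
}}

```text
time: 38.67
tool_pos: [0.5879, -0.1846, 0.094]
ee_rot: [[0.896, -0.417, -0.152], [-0.444, -0.842, -0.307], [0.0, 0.343, -0.939]]
contact_force: [-0.5, 0.2, -0.2]
opening: -0.002
```

Run:
```python
from h import *
s=sense();print(indry(np.array([s["tool_pos"]])),s["contact_force"])
p=read_camera("side");save(p,"s8")
```

```text
[[0.03302033 0.13165231 0.09395416]] [-0.50989908  0.16410297 -0.15783611]
```

View pics/s8.png

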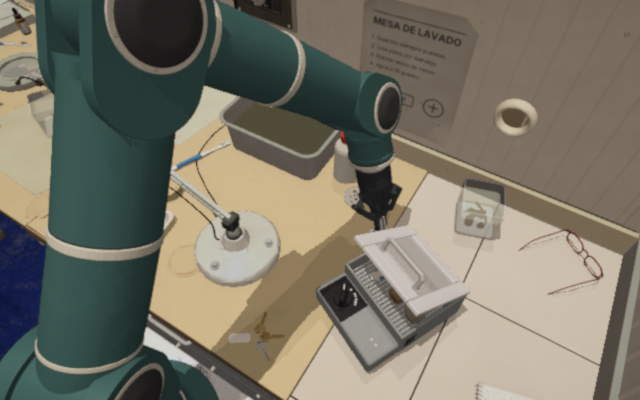

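Emit:
{"fn": "jog_arm", "kwargs": {
  "plan": [
    [[0,0,-0.05],[0,0,0],1],
    [[0,0,-0.1],[0,0,0],1],
    [[0,0,-0.15],[0,0,0],1],
    [[0,0,-0.18],[0.1,0,0],1],
    [[0,0,-0.2],[0.25,0,0],1],
    [[0,0,-0.2],[0.35,0,0],0.72],
    [[0,0,-0.2],[0.35,0,0],0.72],
    [[0,0,-0.2],[0.35,0,0],0.72],
    [[0,0,-0.2],[0.35,0,0],0.72],
    [[0,0,-0.2],[0.35,0,0],0.72],
    [[0,0,-0.2],[0.35,0,0],0.72],
    [[0,0,-0.2],[0.35,0,0],0.72],
    [[0,0,-0.2],[0.35,0,0],0.72],
    [[0,0,-0.2],[0.35,0,0],0.72],
    [[0,0,-0.2],[0.35,0,0],0.72],
    [[0,0,-0.2],[0.35,0,0],0.72],
    [[0,0,-0.2],[0.35,0,0],0.72]
  ]
}}

```text
time: 40.85
tool_pos: [0.6182, -0.1231, 0.2816]
ee_rot: [[0.896, -0.444, 0.0], [-0.444, -0.896, -0.0], [0.0, 0.0, -1.0]]
contact_force: [-0.2, -0.5, 0.6]
opening: 0.28
```

Run:
```python
from h import *
np.set_printoptions(precision=4,suppress=True)
for n in("top","side"):
    q=indry(pts(read_camera(n)));m=(abs(q[:,0]+.08)<.01)&(abs(q[:,1])<.08)&(q[:,2]>.05)
    m2=(abs(q[:,0]+.055)<.006)&(abs(q[:,1])<.035)
    print(n,"lid front z",np.median(q[m,2]),"handle z",np.percentile(q[m2,2],90))
    m=(q[:,0]>-.167)&(q[:,0]<-.1)&(abs(q[:,1]-.043)<.03)&(q[:,2]>.085)&(q[:,2]<.103)
    if m.sum()>5:print(cv2.minAreaRect(q[m,:2].astype(np.float32)*1000))
print(sense()["ee_rot"])
rel([.404,-.1915,.16],-1.208);rel([.404,-.1915,.0725],-1.208)
```

```text
top lid front z 0.10592286901435566 handle z 0.1448121922553285
side lid front z 0.10608565111996499 handle z 0.14409497945224226
((-130.3085479736328, 44.55673599243164), (41.69938278198242, 11.876429557800293), 47.12939453125)
[[ 0.8961 -0.4439  0.    ]
 [-0.4439 -0.8961 -0.0001]
 [ 0.0001  0.     -1.    ]]
shift [-0.1615  0.1564  0.1216] turn z 0.748 yaw now -0.46 t 40.95
shift [-0.1616  0.1564  0.2091] turn z 0.748 yaw now -0.46 t 40.95
```

Emit:
{"fn": "jog_arm", "kwargs": {
  "plan": [
    [[-0.04,0.04,0],[0,0,0.15],0.72],
    [[-0.08,0.08,0],[0,0,0.3],0.72],
    [[-0.12,0.12,0.02],[0,0,0.45],0.72],
    [[-0.161,0.156,0.05],[0,0,0.6],0.72],
    [[-0.161,0.156,0.1],[0,0,0.748],0.72],
    [[-0.161,0.156,0.14],[0,0,0.748],0.72],
    [[-0.161,0.156,0.15],[0,0,0.748],0.72],
    [[-0.161,0.156,0.17],[0,0,0.748],0.72],
    [[-0.161,0.156,0.19],[0,0,0.748],0.72],
    [[-0.161,0.156,0.207],[0,0,0.748],0.72],
    [[-0.161,0.156,0.207],[0,0,0.748],0.72],
    [[-0.161,0.156,0.207],[0,0,0.748],1],
    [[-0.161,0.156,0.207],[0,0,0.748],1],
    [[-0.161,0.156,0.207],[0,0,0.748],1],
    [[-0.161,0.156,0.207],[0,0,0.748],1]
  ]
}}

```text
time: 42.82
tool_pos: [0.4042, -0.189, 0.0757]
ee_rot: [[0.357, -0.934, -0.002], [-0.934, -0.357, 0.004], [-0.004, 0.0, -1.0]]
contact_force: [-8.8, 18.5, 16.4]
opening: 0.124
```

Emit:
{"fn": "jog_arm", "kwargs": {
  "plan": [
    [[-0.002,0,0],[0,0,0.1],1],
    [[-0.002,0,0],[0,0,0.25],1],
    [[-0.002,0,0],[0,0,0.4],1],
    [[-0.002,0,0],[0,0,0.55],1],
    [[-0.002,0,0],[0,0,0.7],1],
    [[-0.002,0,0],[0,0,0.85],1],
    [[-0.002,0,0],[0,0,1.0],1],
    [[-0.002,0,0],[0,0,1.12],1],
    [[-0.002,0,0],[0,0,1.12],1],
    [[-0.002,0,0],[0,0,1.1],0.8],
    [[-0.002,0,0],[0,0,1.1],0.65],
    [[-0.002,0,0],[0,0,1.1],0.6],
    [[-0.002,0,-0.03],[0,0,1.1],0.6],
    [[-0.002,0,-0.08],[0,0,1.1],0.6],
    [[-0.002,0,-0.14],[0,0,1.1],0.6],
    [[-0.002,0,-0.2],[0,0,1.1],0.6],
    [[-0.002,0,-0.2],[0,0,1.1],0.6]
  ]
}}

```text
time: 44.95
tool_pos: [0.4055, -0.19, 0.2782]
ee_rot: [[-0.672, -0.741, 0.007], [-0.741, 0.672, 0.001], [-0.005, -0.005, -1.0]]
contact_force: [-0.6, 0.6, -0.7]
opening: 0.395
```

Run:
```python
from h import *
np.set_printoptions(precision=4,suppress=True)
s=sense();print(s["tool_pos"],s["contact_force"],s["time"])
for n in("top","side"):
    P=read_camera(n);q=indry(pts(P));m=(abs(q[:,0]+.08)<.01)&(abs(q[:,1])<.08)&(q[:,2]>.05)
    print(n,"lid front z",np.median(q[m,2]))
    m=(q[:,0]>-.167)&(q[:,0]<-.1)&(abs(q[:,1]-.043)<.03)&(q[:,2]>.085)&(q[:,2]<.103)
    if m.sum()>5:print(cv2.minAreaRect(q[m,:2].astype(np.float32)*1000))
save(read_camera("wrist"),"w9")
```

```text
[ 0.4055 -0.19    0.2782] [-0.6171  0.6015 -0.6625] 44.95
top lid front z 0.6068064721979518
((-131.15234375, 44.570796966552734), (11.06021499633789, 38.911556243896484), 72.50444030761719)
side lid front z 0.10680449059053543
((-131.49180603027344, 43.7299919128418), (12.97598648071289, 39.24842834472656), 72.75054931640625)
```

View pics/w9.png

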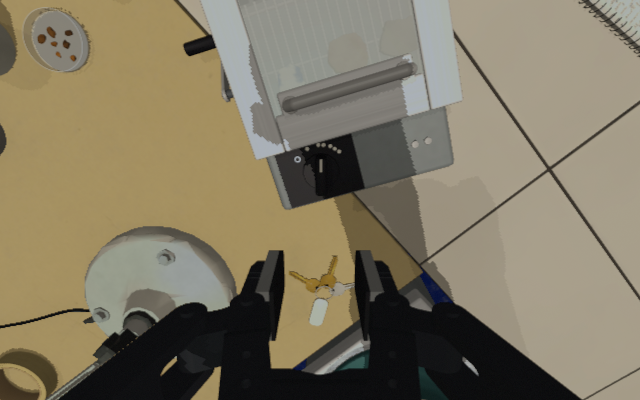

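The wrist view shows the lid down, the stay folded with its knob at (200,46), and the selector at (321,165), about 1.1 rad from off. The arm is clear, so I hand in the job.

```bash
python3 -c "
from cell import sign_off
print(sign_off())"
```

```text
the job is handed in; nothing more can be done
None
```

The job is done and handed in at about 45 s of the 200 s allowed. No verdict was reported.

- **Sequence:** I turned the selector from two dots to off and raised the lid until the stay locked. I laid the glazed sherd, the lump and the grey sherd apart on the rack. Then I pressed the stay's knob down, let the lid sink shut on its damper, and turned the selector back to two dots.
- **Number of finds:** Three finds were out. I found no rim sherd in the top or wrist views. The detector's few "rim" reports fell on the lump, the dryer and the selector.
- **Finds, seen before closing:** All three were flat and separate in the wrist picture. Their positions were well inside the rack and their tops at the expected heights. I could not check them again once the lid was shut.
- **Last checks:** The selector read about 1.13 rad from both outer cameras, inside the two-dot range. The side camera put the lid's front edge at 106.8 mm, 1 to 2 mm above the start readings and within camera error. That is inside the 0.03 rad tolerance, which is about 5 mm at the front edge. The top camera's lid reading in that last check was useless because the arm blocked it. Contact force was near zero.
- **Bystanders:** The gripper never came near the petri dish, the vial or the wash bottle, but I did not re-measure where they stand.

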